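# Jack up the bull's head on its modelling stand

## Task

Free the carriage of the modelling stand by pushing the red clamp ball all the way down, and set the ratchet jack upright on the table with its saddle centred under the orange lift pad. Then pump the orange handle until the top edge of the blue carriage lies inside the yellow band on the post, and finish with the handle still pressed right down, holding it there so that I can move the stop collar up and clamp. The bull's paint is wet, so do not touch the head, and leave the other things on the table where they are.

Things in the scene. Friction and masses are not known exactly. Their poses are not given: they have to be found in the camera images.
- stand: modelling stand, fixed: steel foot plate 240 x 150 x 14 mm, square post 30 x 30 x 269 mm, stop collar 56 mm square with its top at 82 mm, yellow band on the post from 180 to 204 mm above the table. Origin on the table under the post's axis, z up; its -y axis points from the post to the lift lug, -x to the face with the clamp lever, +x to the bull.
- carriage (a joint): height in m of the blue sleeve on the post with all it carries (2.1 to 3 kg): 0 = on the stop collar, sleeve 62 mm square from 83 to 150 mm above the table. At 0.030 its top edge reaches the lower edge of the yellow band, at 0.054 the upper edge. It stops at 0.09.
- lift_lug: blue arm of the carriage, 30 mm wide, 14 mm thick, out to 113 mm from the post's axis along the stand's -y, its top 110 mm above the table at carriage 0; under its end the round orange lift pad, 30 mm across, on top of its end an orange dot. Origin on the post's axis at the sleeve's lower edge.
- lift_point (a point): the marked lift point: centre of the orange lift pad's flat underside, 100 mm from the post's axis along the stand's -y, 82 mm above the table at carriage 0, facing down.
- clamp_lever (a joint): angle in rad: 0 to 0.1 = locked, rod slanting 0.7 rad up; 1.1 = its stop, 0.4 rad down. Turns about a level axis along the stand's x, 118 mm above the table at carriage 0; stays where it is left (about 2.5 N at the ball). Locked, the carriage cannot rise; let go from about 0.7, surely free above 0.85.
- clamp_ball (a point): centre of the red ball, 28 mm across, on the end of the clamp lever: 95 mm from the lever's axis on the stand's +y side, 58 mm in front (stand -x) of the post's axis. Push it down from above to free the clamp; at 1.0 rad its top stands 104 mm above the table.
- bull: black bull's head with yellow horns on a round plywood plate at the far side of the post; centre of the plate 118 mm from the post's axis along the stand's +x, head about 150 x 160 x 185 mm. Origin in the middle of the plate's top. Its paint is wet.
- jack: loose red ratchet toe jack, 0.9 kg. Origin on its underside below the rack bar; x points as the toe does (handle to -x), z up. Base 172 x 76 x 8 mm, x = -100 to 72 mm; red housing x = -56 to -10 mm, 42 mm wide, 126 mm tall; steel rack bar x = -6 to 6 mm, its top at 116 mm when down, rising with the saddle.
- carry_block (a point): point to hold the jack by: inside the black block on top of the housing, at x = -33 mm, y = 0, z = 150 mm in the jack's frame. The block is 26 mm wide across the jack's y, 34 mm long, from 126 to 158 mm; the housing's top plate below it is 42 mm wide.
- saddle: the jack's toe with its round saddle, 38 mm across with a yellow rim, on a dark steel arm 30 mm wide and 10 mm thick. Origin as the jack's, but rising with the rack.
- saddle_top (a point): centre of the saddle's top face: 46 mm in front of the rack bar (jack +x); 60 mm above the jack's underside plus jack_rack.
- jack_rack (a joint): rise in m of the rack and saddle, 0 (lowest) to 0.085; starts near 0.008. It goes up only: a pawl holds it in 16 mm notches, and each full stroke gains one notch; the first mostly closes the 14 mm gap to the lift pad. As the handle comes up, the saddle sinks back 4 mm onto the holding pawl and stays there. Let the handle come fully up between strokes.
- jack_handle (a joint): angle in rad of the pump handle: 0 = up (sprung), 0.75 = down at its stop. Pivot at x = -42 mm, z = 96 mm in the jack's frame; slants 0.4 rad up at 0, 0.35 rad down at 0.75. Takes 2 to 5 N at the paddle unloaded, up to 15 N loaded. Pressed hard with no load on the saddle, the jack tips.
- paddle: flat orange paddle at the end of the pump handle, 66 mm long, 40 mm wide, 12 mm thick. Origin on the handle's pivot; it turns with the handle.
- paddle_top (a point): middle of the paddle's top face, 138 mm from the handle's pivot; 156 mm above the table with the handle up, 54 mm with it fully down.
- glue_gun: cordless black hot-glue gun lying on its side, 165 x 120 x 42 mm. Origin on the table under the body of the gun.
- cup: small empty grey plastic cup, 66 mm across, 34 mm tall. Origin under its middle, on the table.
- paint_jar: white closed paint jar, 52 mm across, 75 mm tall. Origin under its middle, on the table.
- eraser: pink rounded block eraser, 52 x 26 x 18 mm. Origin under its middle, on the table.
- marker: blue marker pen lying flat, 120 x 12 x 12 mm. Origin under its middle, on the table.
- ribbon_spool: blue spool lying on its flange, 64 mm across, 25 mm tall. Origin under its middle, on the table.
- brush: paint brush lying flat, 170 mm long. Origin under its middle, on the table.

How it is judged:
By the outcome, as a careful person would: the job done as asked, in the order asked, and still so for the second after the job is handed in, while the arm keeps its last pose, push and grip.
It also fails if it takes over 58 s, if anything falls off the work surface, if the arm or the gripper's body presses on something with over 40 N, if the wrist force passes 120 N, or if a joint passes its speed limit or range.

## Robot

A 6-joint arm with a two-finger parallel gripper is mounted at the origin on the work surface. World frame = base frame: x ahead of the robot, y to its left, z up, the work surface at z = 0. Lengths are in mm, angles in rad, forces in N, time in s.
With the tool pointing down it reaches from about 300 to 750 mm from the base axis. Payload 8.5 kg.
Tool frame: the origin (TCP) lies midway between the tips of the shut fingers; the grasp point (between the pads) lies 19 mm behind it; z points along the fingers, y is the line along which they close (so a half turn about z gives the same grasp; the last joint's range is limited). The gripper opens to 88 mm and grips with 3 to 60 N. Pads are 18 mm wide; open, the fingers measure 123 mm over their backs; the gripper's body (75 mm by 187 mm) begins 45 mm behind the grasp point.
Start: joints at [-1.558, 0.381, 1.297, -0, 1.464, -0.215], TCP at [124.205, -535.774, 238.748] pointing down, gripper open.
Joint ranges: [-3.11, 3.11], [-0.89, 2.33], [0.22, 2.48], [-1.42, 4.56], [0.17, 2.85], [-2.88, 2.88]. Speed limits (rad/s): [2.39, 2.39, 3.14, 3.14, 3.14, 3.14].

## Interface

Orientations are given as a unit quaternion [w, x, y, z].
In Python, from rig import manip gives the robot as it stands.
- The arm moves only by the tool shift_gripper, called after "Call:" as name([rows], argument=value, ...), one row to a line, values as JSON. Schema: {"type":"object","properties":{"rows":{"type":"array","items":{"type":"array","items":{"type":"number"},"minItems":4,"maxItems":4},"minItems":1,"maxItems":20},"jaw":{"type":"number"},"only":{"type":"string"},"quiet":{"type":"boolean"},"lines":{"type":"string"}},"required":["rows"],"additionalProperties":false}. rows is a list of rows, 1 to 20 of them, each of 4 numbers: dx, dy, dz in mm, then a turn about the tool's z in rad; each row is the pose to reach, as a shift and turn from the pose commanded when the call began, along the tool's axes at that moment; what a row does not reach only later rows make up. A row lasts 1/10 s, in which the tool goes at most 50 mm and 0.15 rad, less where a joint would pass 70% of its speed; a pose out of reach is approached as far as the arm can. jaw is the finger opening in mm, set as the call begins (left out keeps the last). The fingers move at their own pace and stop on an object; the grip force is fixed at half the most. Time passes only in rows, so rows that do not move let the fingers close. The tool returns the time, the measured TCP pose, the force, the opening and the grip force at its end. only (a regular expression) keeps the lines of the reply that match it, lines (a string "A,B") keeps lines A to B, and quiet returns only ok. Input that does not fit is refused with a message, and nothing moves.
- manip.read_state(): the state, without advancing time (a new reading comes with each control period).
- manip.grab_frame(name): name is "scene" or "side" or "wrist"; returns a dict with "pixels" (400x640x3 uint8, red, green, blue), "K" (3x3 intrinsics, pixels), "position" and "attitude" of the camera in the world; the wrist camera has in their place "T_tool_cam" (4x4, takes a point from camera to tool coordinates, whose origin is the TCP and whose axes are the flange's). Camera axes: x right, y down, z forward; pixel columns grow to the right and rows downward; lengths in mm; the calibration is good to about 2 mm. A picture is of the moment at which its call begins: read the wrist's pose just before it. There is no depth.
- manip.sign_off(): hands the job in; it is judged then, once.
The state is a dict: "time": time; "q": joint angles; "qd": joint speeds; "tau": joint torques, N m; "tcp_pos": TCP position; "tool_rot": TCP orientation; "wrist_force": force on the tool from outside, world axes, zero at the start; "wrist_torque": the same for the moment, N m; "gripper_width": finger opening in mm; "grasp_force": force on a finger pad.
Only numpy, scipy, OpenCV 4.12 (cv2) and the standard library are available. Lean on these libraries where they do the work, as an engineer would, in place of code of your own. Each camera call takes 0.05 s, during which the arm holds its last target. There are 200 camera calls.

## Working session

There is one attempt and no reset: what is moved stays moved. The work goes in short steps, Python scripts to look and compute and a tool call to move; the robot and the scene stay as the last step left them, time stands still between calls to the robot, and variables do not carry over. Pictures are saved under pics/ and viewed, at most 12 in all, crops included, and the job is handed in when it is done.

```bash
ls; mkdir -p pics
```

Create h.py:
```python
import numpy as np, cv2
from rig import manip
from scipy.spatial.transform import Rotation as R
def rot(a):
    a=np.array(a,float)
    return a if a.shape==(3,3) else R.from_quat(a,scalar_first=True).as_matrix()
def cam(name):
    s=manip.read_state(); f=manip.grab_frame(name)
    if name=="wrist":
        T=np.eye(4);T[:3,:3]=rot(s["tool_rot"]);T[:3,3]=s["tcp_pos"]
        T=T@np.array(f["T_tool_cam"])
    else:
        T=np.eye(4);T[:3,:3]=rot(f["attitude"]);T[:3,3]=f["position"]
    return f["pixels"],np.array(f["K"]),T
def save(name,fn):
    p,K,T=cam(name); cv2.imwrite(f"pics/{fn}.png",p[:,:,::-1]); np.savez(f"pics/{fn}.npz",K=K,T=T)
def ray(fn,uv):
    d=np.load(f"pics/{fn}.npz");v=np.linalg.inv(d["K"])@[uv[0],uv[1],1];v=d["T"][:3,:3]@v
    return d["T"][:3,3],v/np.linalg.norm(v)
def atz(fn,uv,z):
    o,v=ray(fn,uv);return o+v*(z-o[2])/v[2]
def tri(*obs):
    A=np.zeros((3,3));b=np.zeros(3);L=[]
    for fn,uv in obs:
        o,v=ray(fn,uv);P=np.eye(3)-np.outer(v,v);A+=P;b+=P@o;L.append((o,P))
    x=np.linalg.solve(A,b);return x,[np.linalg.norm(P@(x-o)) for o,P in L]
def proj(fn,X):
    d=np.load(f"pics/{fn}.npz");c=d["T"][:3,:3].T@(np.array(X)-d["T"][:3,3]);p=d["K"]@c;return p[:2]/p[2]
```

Run:
```python
from h import *
s=manip.read_state();print(s)
for n in("scene","side","wrist"):
    save(n,n+"0")
    d=np.load(f"pics/{n}0.npz");print(n,d["K"].round(1).tolist(),d["T"].round(2).tolist())
a=[cv2.imread(f"pics/{n}0.png") for n in("scene","side")]
```

```text
pics
rig.py
{'time': 0.0, 'q': array([-1.55831023e+00,  3.81215323e-01,  1.29828760e+00, -2.09720495e-05,
        1.46356236e+00, -2.15325523e-01]), 'qd': array([ 9.51947980e-04, -1.74330315e-03, -5.17460702e-04,  5.03927747e-04,
        3.59996405e-04,  1.61276714e-05]), 'tau': array([ 1.18471773e-03, -4.37922478e+01, -2.24551392e+01,  7.13451253e-02,
        3.52282973e-02, -1.12456348e-04]), 'tcp_pos': array([ 124.19066043, -535.5048608 ,  238.11833194]), 'tool_rot': array([-7.33583868e-04,  9.93519346e-01,  1.13660751e-01,  6.41771996e-05]), 'wrist_force': array([0.95789165, 0.04854823, 1.25464383]), 'wrist_torque': array([-0.05438727, -0.00758285, -0.00124937]), 'grasp_force': 0.0, 'gripper_width': 88.17027851787526}
scene [[417.7, 0.0, 326.6], [0.0, 417.7, 199.3], [0.0, 0.0, 1.0]] [[0.92, 0.28, -0.28, 881.14], [0.4, -0.62, 0.68, -857.98], [0.02, -0.73, -0.68, 980.49], [0.0, 0.0, 0.0, 1.0]]
side [[490.5, 0.0, 320.9], [0.0, 490.5, 200.5], [0.0, 0.0, 1.0]] [[-0.92, -0.28, 0.28, 106.91], [-0.39, 0.63, -0.67, 1006.81], [0.01, -0.73, -0.68, 1177.82], [0.0, 0.0, 0.0, 1.0]]
wrist [[332.6, 0.0, 323.0], [0.0, 332.6, 200.0], [0.0, 0.0, 1.0]] [[0.23, -0.93, -0.28, 195.15], [-0.97, -0.22, -0.06, -519.18], [-0.0, 0.28, -0.96, 384.85], [0.0, 0.0, 0.0, 1.0]]
```

View pics/scene0.png

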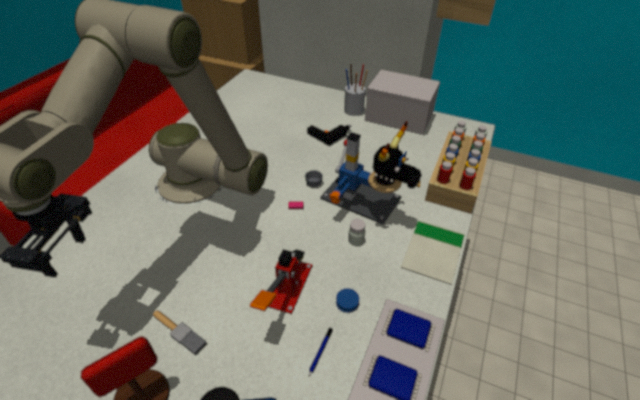

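View pics/side0.png

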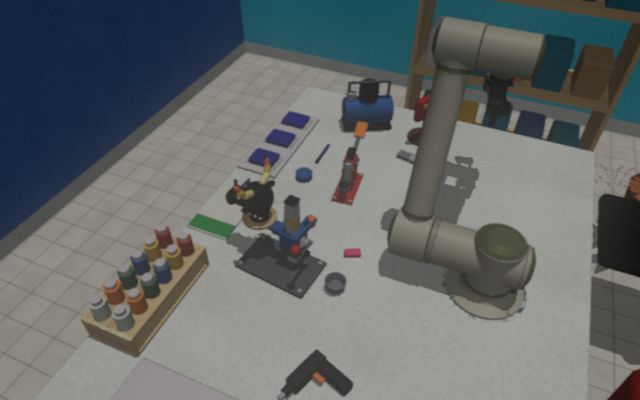

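The scene view shows the stand at about (360,180), the jack at (290,285) and its paddle at (263,300). In the side view the stand is at (290,245), the jack at (348,180) and the paddle at (360,130). I'll enlarge both views.

Run:
```python
from h import *
def crop(fn,x,y,w=100,h=75,s=4): return cv2.resize(cv2.imread(f"pics/{fn}.png")[y:y+h,x:x+w],None,fx=s,fy=s,interpolation=cv2.INTER_CUBIC)
A=np.vstack([np.hstack([crop("scene0",315,140),crop("side0",233,180,)]),np.hstack([crop("scene0",235,240),crop("side0",305,125,100,75)])])
cv2.imwrite("pics/c0.png",np.clip(A*1.5,0,255).astype(np.uint8))
```

```text
(no output)
```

View pics/c0.png

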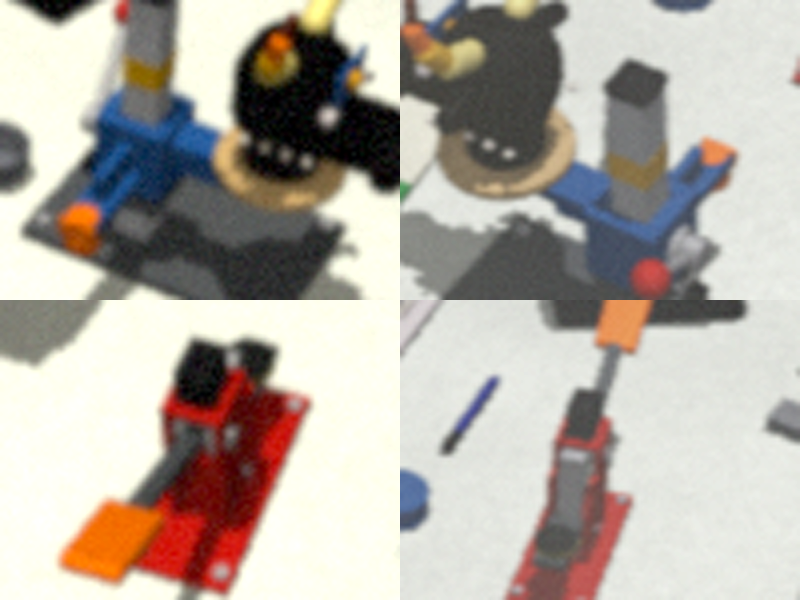

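In the crops, all pixels below are in full-image coordinates:

| Feature | Scene | Side |
|---|---|---|
| Post top | – | (292,200) |
| Red ball | – | (295,249) |
| Lug dot | (335,192) | (312,217) |
| Jack block top | (286,254) | (351,152) |
| Paddle | (263,299) | (361,131) |
| Saddle | – | (344,185) |

Run:
```python
from h import *
S=lambda X,Y:(233+(X-400)/4,180+Y/4); C=lambda X,Y:(315+X/4,140+Y/4)
j=lambda X,Y:(235+X/4,240+(Y-300)/4); k=lambda X,Y:(305+(X-400)/4,125+(Y-300)/4)
P=lambda n,v:print(n,np.round(v,1) if not isinstance(v,tuple) else (v[0].round(1),np.round(v[1],1)))
P("posttop",atz("side0",S(638,82),269))
P("lugdot tri",tri(("scene0",C(82,212)),("side0",S(716,150))))
P("lugdot s z110",atz("scene0",C(82,212),111)); P("side",atz("side0",S(716,150),111))
P("ball",atz("side0",S(651,278),118+95*np.sin(.7)))
P("block tri",tri(("scene0",j(203,355)),("side0",k(586,402))))
P("block sc",atz("scene0",j(203,355),158));P("block side",atz("side0",k(586,402),158))
P("base far corner sc",atz("scene0",j(310,400),8));P("base corner near paddle sc",atz("scene0",j(228,590),8))
P("base c side",atz("side0",k(632,497),8));
P("saddle side",atz("side0",k(558,538),68))
P("paddle tri",tri(("scene0",j(113,540)),("side0",k(622,325))))
for n,uv in dict(jar=(357,240),spool=(347,300),eraser=(296,205),cup=(314,182),marker=(321,350),brush=(182,330)).items(): P(n,atz("scene0",uv,0))
for n,uv in dict(eraser=(352,253),cup=(335,285),marker=(322,153),spool=(303,176),brush=(404,156)).items(): P(n,atz("side0",uv,0))
```

```text
posttop [548.  141.8 269. ]
lugdot tri (array([537.9,  39.5, 113.9]), array([2.1, 2.1]))
lugdot s z110 [538.7  43.3 111. ]
side [537.1  36.1 111. ]
ball [500.6 226.7 179.2]
block tri (array([ 527.5, -269.9,  157.4]), array([2.5, 2.5]))
block sc [ 530.1 -269.5  158. ]
block side [ 525.1 -270.5  158. ]
base far corner sc [ 556.8 -167.8    8. ]
base corner near paddle sc [ 573.4 -333.1    8. ]
base c side [ 497.  -340.2    8. ]
saddle side [ 516.9 -193.8   68. ]
paddle tri (array([ 540.7, -405.5,  146.3]), array([0.7, 0.7]))
jar [639.8 -16.3   0. ]
spool [ 690.7 -232.8    0. ]
eraser [396.2  46.8   0. ]
cup [401.8 180.9   0. ]
marker [ 684.3 -394.1    0. ]
brush [ 336.8 -488.6    0. ]
eraser [402.6  28.8   0. ]
cup [405.3 166.    0. ]
marker [ 690.  -406.4    0. ]
spool [ 700.1 -249.9    0. ]
brush [ 390.1 -518.5    0. ]
```

Call:
shift_gripper([
  [120, -140, -30, -0.15],
  [150, -180, -50, -0.3],
  [180, -210, -60, -0.45],
  [210, -250, -80, -0.6],
  [240, -280, -92, -0.75],
  [270, -320, -92, -0.9],
  [300, -350, -92, -1.05],
  [330, -390, -92, -1.2],
  [360, -420, -92, -1.35],
  [390, -450, -92, -1.5],
  [420, -490, -92, -1.65],
  [450, -520, -92, -1.8],
  [480, -560, -92, -1.95],
  [500, -578, -92, -2.1],
  [500, -578, -92, -2.25],
  [500, -578, -92, -2.4],
  [500, -578, -92, -2.55],
  [500, -578, -92, -2.7],
  [500, -578, -92, -2.81],
  [500, -578, -92, -2.81],
], jaw=0)

```text
time: 2.15
tcp_pos: [480.7, 140.3, 330.5]
tool_rot: [-0.0, 0.051, 0.999, -0.0]
wrist_force: [0.4, -0.4, 0.4]
gripper_width: 0.6
grasp_force: 0.0
```

Run:
```python
from h import *
save("wrist","w1");save("scene","scene1")
```

```text
(no output)
```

View pics/w1.png

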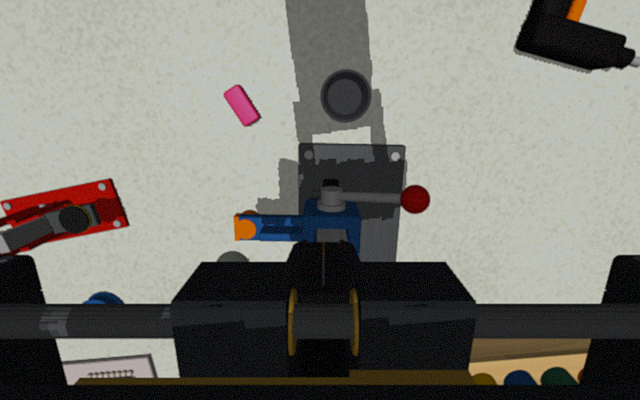

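Wrist view w1:
- red ball (415,199) and orange lug end (244,228)
- foot plate left edge (299,148) and right edge (405,148)
- jack saddle (74,219) and base corners (113,180) and (128,226)
- eraser (241,105), cup (346,95)

Run:
```python
from h import *
S=lambda X,Y:(233+(X-400)/4,180+Y/4); C=lambda X,Y:(315+X/4,140+Y/4)
P=lambda n,v:print(n,np.round(v,1) if not isinstance(v,tuple) else (v[0].round(1),np.round(v[1],1)))
P("ball",tri(("w1",(415,199)),("side0",S(651,278))))
P("ball z179",atz("w1",(415,199),179))
P("lug end centre",atz("w1",(235,229),110));P("lug tri",tri(("w1",(244,229)),("scene0",C(82,212)),("side0",S(716,150))))
P("plate -y corner",atz("w1",(299,145),14));P("plate +y corner",atz("w1",(405,147),14));P("+y far",atz("w1",(397,260),14))
P("saddle",tri(("w1",(74,219)),("side0",(344.5,184.5))));P("saddle68",atz("w1",(74,219),68))
P("base c1",atz("w1",(113,180),8));P("base c2",atz("w1",(128,226),8))
P("cup",atz("w1",(346,95),30));P("eraser",atz("w1",(241,105),18));P("jar",atz("w1",(233,255),75))
```

```text
ball (array([502.7, 224.6, 176.7]), array([1.1, 1.1]))
ball z179 [503.1 224.1 179. ]
lug end centre [540.5  29.6 110. ]
lug tri (array([538.5,  40.3, 114. ]), array([1.8, 1.2, 3. ]))
plate -y corner [461.1 108.6  14. ]
plate +y corner [478.7 254.4  14. ]
+y far [650.  236.6  14. ]
saddle (array([ 516.9, -186.7,   73.8]), array([2.3, 2.3]))
saddle68 [ 520.5 -190.6   68. ]
base c1 [ 484.5 -165.5    8. ]
base c2 [ 556.  -162.8    8. ]
cup [402.2 177.6  30. ]
eraser [400.5  38.7  18. ]
jar [589.1   9.2  75. ]
```

Call:
shift_gripper([
  [-4, 40, 40, 0],
  [-8, 80, 80, 0],
  [-8, 91, 120, 0],
  [-8, 92, 135, 0],
  [-8, 94, 150, 0],
  [-8, 97, 165, 0],
  [-8, 100, 180, 0],
  [-8, 102, 195, 0],
  [-8, 102, 208, 0],
  [-8, 101, 218, 0],
  [-8, 100, 226, 0],
  [-8, 100, 231, 0],
  [-8, 100, 235, 0],
  [-8, 99, 238, 0],
  [-8, 99, 240, 0],
  [-8, 99, 240, 0],
])

```text
time: 3.85
tcp_pos: [499.5, 238.2, 93.9]
tool_rot: [0.002, 0.052, 0.999, 0.001]
wrist_force: [-7.0, -2.0, 26.3]
gripper_width: 0.8
grasp_force: 13.1
```

Run:
```python
from h import *
save("wrist","w2");save("side","side2")
a=cv2.imread("pics/side2.png")[190:310,220:380];b=cv2.imread("pics/w2.png")
cv2.imwrite("pics/c2.png",np.vstack([cv2.resize(a,(400,300)),cv2.resize(b,(480,300))[:,:400]]))
```

```text
(no output)
```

View pics/c2.png

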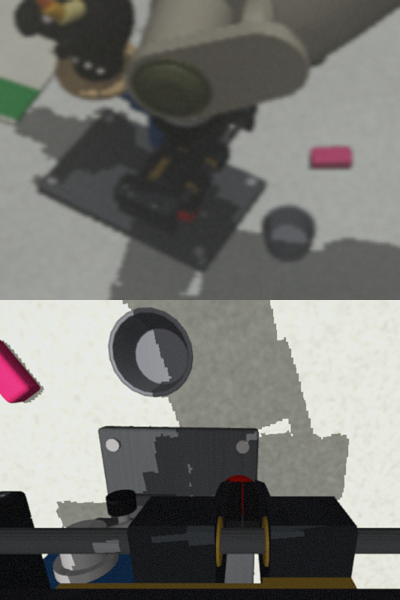

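The ball is at its stop (TCP z 93.9, 26 N), and the view shows it pressed down on the plate side at (240,480). Next I'll look over the jack.

Call:
shift_gripper([
  [8, 0, -40, 0],
  [15, 0, -90, 0],
  [20, -5, -140, 0.1],
  [20, -20, -190, 0.2],
  [20, -60, -230, 0.3],
  [15, -110, -240, 0.4],
  [5, -160, -240, 0.5],
  [0, -210, -240, 0.6],
  [-10, -260, -230, 0.7],
  [-25, -310, -220, 0.8],
  [-40, -360, -209, 0.9],
  [-60, -410, -209, 1.0],
  [-75, -460, -209, 1.1],
  [-90, -510, -209, 1.2],
  [-94, -550, -209, 1.3],
  [-94, -571, -209, 1.37],
  [-94, -571, -209, 1.37],
  [-94, -571, -209, 1.37],
], jaw=88)

```text
time: 5.75
tcp_pos: [533.1, -340.1, 299.2]
tool_rot: [-0.001, 0.672, 0.74, 0.0]
wrist_force: [-0.2, 0.3, 0.3]
gripper_width: 87.8
grasp_force: 0.0
```

Run:
```python
from h import *
save("wrist","w3")
```

```text
(no output)
```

View pics/w3.png

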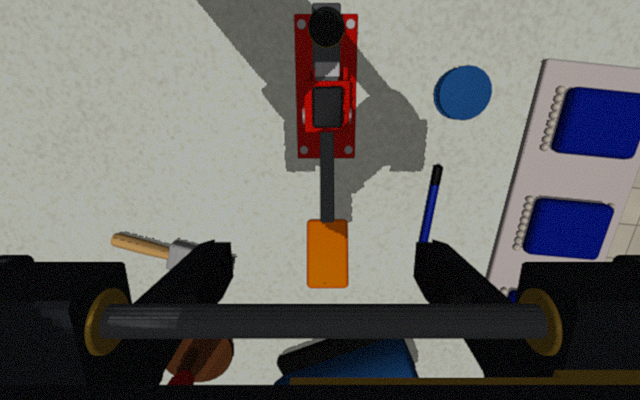

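w3 shows the jack in line with the tool: block top (328,106), saddle (327,27), paddle (327,253).

Run:
```python
from h import *
j=lambda X,Y:(235+X/4,240+(Y-300)/4); k=lambda X,Y:(305+(X-400)/4,125+(Y-300)/4)
x,r=tri(("w3",(328,106)),("scene0",j(203,355)),("side0",k(586,402)));print(x,r)
b=atz("w3",(328,106),158);s=atz("w3",(327,27),68);p=atz("w3",(327,253),156);print(b,s,p,tri(("w3",(327,27)),("w1",(74,219))))
S=manip.read_state();M=rot(S["tool_rot"])
for q in(x,b,s,p):print("tool",(M.T@(q-S["tcp_pos"])).round(1))
for n,uv in dict(c1=(297,15),c2=(357,15),c3=(354,157),c4=(299,157)).items():print(n,(M.T@(atz("w3",uv,8)-S["tcp_pos"])).round(1))
```

```text
[ 528.60572554 -270.2806226   157.54587797] [np.float64(1.9095974508875644), np.float64(1.710738431583886), np.float64(3.4318507864328325)]
[ 530.50853483 -270.31896685  158.        ] [ 522.82893275 -193.54513146   68.        ] [ 543.31311528 -404.52966709  156.        ] (array([ 522.11664342, -193.1067915 ,   64.77777871]), [np.float64(0.7085374671555839), np.float64(0.7085374671557471)])
tool [ 68.9   2.1 142.2]
tool [ 68.7   3.9 141.8]
tool [145.8   3.8 231.8]
tool [-66.1   3.6 143.7]
c1 [170.3 -31.  291.8]
c2 [170.3  39.7 291.8]
c3 [  2.2  40.6 291.7]
c4 [  2.2 -32.1 291.7]
```

Call:
shift_gripper([
  [35, 2, 10, 0],
  [68, 4, 40, 0],
  [68, 4, 80, 0],
  [68, 4, 115, 0],
  [68, 4, 145, 0],
  [68, 4, 160, 0],
  [68, 4, 167, 0],
  [68, 4, 167, 0],
])

```text
time: 6.6
tcp_pos: [530.8, -270.7, 132.8]
tool_rot: [-0.0, 0.671, 0.741, 0.0]
wrist_force: [-1.1, 0.7, 0.9]
gripper_width: 87.9
grasp_force: 0.0
```

Call:
shift_gripper([
  [0, 0, 0, 0],
  [0, 0, 0, 0],
  [0, 0, 0, 0],
  [0, 0, 0, 0],
  [0, 0, 0, 0],
], jaw=10)

```text
time: 7.1
tcp_pos: [530.7, -271.8, 133.0]
tool_rot: [0.0, 0.672, 0.741, 0.0]
wrist_force: [-0.6, -0.4, -0.9]
gripper_width: 50.3
grasp_force: 0.0
```

Call:
shift_gripper([
  [0, 0, 0, 0],
  [0, 0, 0, 0],
  [0, 0, 0, 0],
  [0, 0, 0, 0],
  [0, 0, 0, 0],
], jaw=10)

```text
time: 7.6
tcp_pos: [530.4, -271.8, 132.7]
tool_rot: [-0.0, 0.672, 0.741, -0.0]
wrist_force: [-1.9, -0.1, 0.6]
gripper_width: 25.6
grasp_force: 30.0
```

Call:
shift_gripper([
  [0, 0, -5, 0],
  [0, 0, -10, 0],
  [0, 0, -15, 0],
  [0, 0, -15, 0],
])

```text
time: 8.0
tcp_pos: [531.0, -271.8, 148.3]
tool_rot: [0.0, 0.672, 0.741, 0.0]
wrist_force: [-0.3, 0.5, -8.2]
gripper_width: 26.0
grasp_force: 30.0
```

Call:
shift_gripper([
  [20, 0, 0, 0.03],
  [50, 0, 0, 0.08],
  [80, 0, 0, 0.13],
  [105, 0, 0, 0.17],
  [120, 0, 0, 0.2],
  [128, 0, 0, 0.208],
  [128, 0, 0, 0.208],
  [128, 0, 0, 0.208],
])

```text
time: 8.8
tcp_pos: [518.5, -145.0, 147.8]
tool_rot: [0.0, 0.745, 0.667, -0.0]
wrist_force: [-0.1, -0.1, -9.1]
gripper_width: 25.8
grasp_force: 30.0
```

Run:
```python
from h import *
save("wrist","w4");save("scene","scene4");save("side","side4")
def crop(fn,x,y,w,h,W,H): return cv2.resize(cv2.imread(f"pics/{fn}.png")[y:y+h,x:x+w],(W,H),interpolation=cv2.INTER_CUBIC)
cv2.imwrite("pics/c4.png",np.vstack([crop("w4",0,0,640,280,800,350),np.hstack([crop("scene4",280,140,160,100,400,250),crop("side4",230,150,160,100,400,250)])]))
```

```text
(no output)
```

View pics/c4.png

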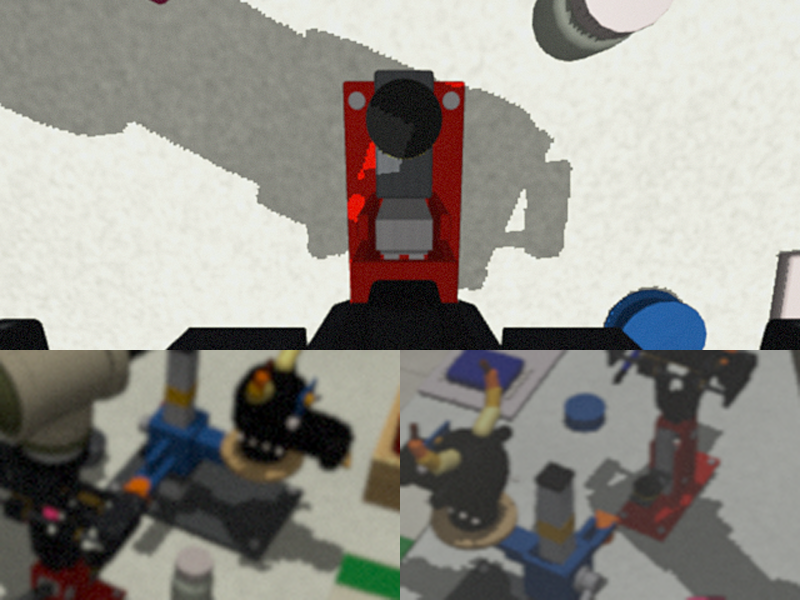

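In w4 the saddle is at (323,95), and the jar (top about (502,0)) is off to the right. I'll move 70 mm closer so the saddle and lug appear in one wrist picture.

Call:
shift_gripper([
  [20, 0, 0, 0],
  [45, 0, 0, 0],
  [62, 0, 0, 0],
  [70, 0, 0, 0],
  [70, 0, 0, 0],
  [70, 0, 0, 0],
])

```text
time: 9.55
tcp_pos: [526.2, -75.6, 147.7]
tool_rot: [0.0, 0.745, 0.667, -0.0]
wrist_force: [0.8, 0.2, -9.2]
gripper_width: 25.8
grasp_force: 30.0
```

Run:
```python
from h import *
save("wrist","w5")
cv2.imwrite("pics/c5.png",cv2.resize(cv2.imread("pics/w5.png")[0:150,200:520],(800,375),interpolation=cv2.INTER_CUBIC))
S=manip.read_state();M=rot(S["tool_rot"])
print((M.T@(atz("w4",(323.5,94.5),83)-np.load("pics/w4.npz")["T"][:3,3])).round(1), (M.T@(np.load("pics/w5.npz")["T"][:3,3]-S["tcp_pos"])).round(1))
```

```text
[  4.3   0.3 211.4] [  72.9    0.2 -146.6]
```

View pics/c5.png

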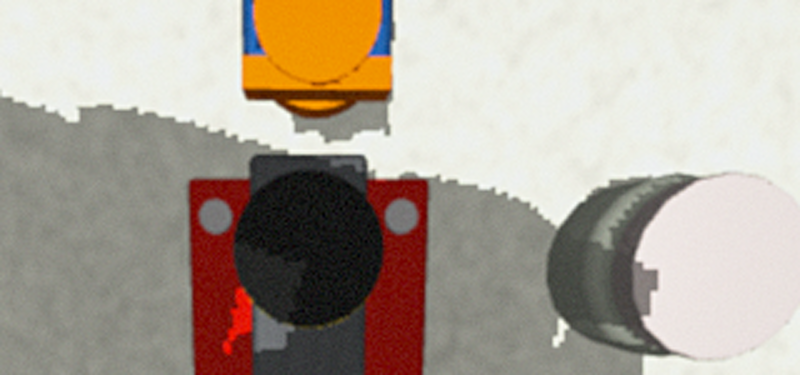

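Full-frame pixels in w5: saddle circle centre (323.4,99.4), lug end top edge midpoint (327,36.8), orange dot centre about (327,8.4), jar to the right at (487,106).

Run:
```python
from h import *
S=manip.read_state();M=rot(S["tool_rot"])
t=lambda uv,z:(M.T@(atz("w5",uv,z)-S["tcp_pos"])).round(1)
print("saddle",t((323.4,99.4),83.2),t((323.4,99.4),81),"lugend",t((327,36.8),110),t((327,36.8),112),"dot",t((327,8.4),110.5),"jarL",t((419,105),0),t((454,105),75))
print(tri(("w5",(323.4,99.4)),("w4",(323.5,94.5)))[0],atz("w5",(327,36.8),110),tri(("w5",(327,36.8)),("w1",(235,229))),M[:,0])
print("jar",atz("w5",(200+720/2.5,266/2.5),75),"plate edge dir yaw", np.arctan2(478.7-461.1,254.4-108.6))
```

```text
saddle [74.3  0.3 64.5] [74.4  0.3 66.7] lugend [104.4   2.   37.7] [104.1   2.   35.7] dot [117.    2.   37.2] jarL [ 70.5  81.7 147.7] [71.1 83.1 72.7]
[  544.20802915    28.55966442 -4889.79315849] [539.82984568  27.7967831  110.        ] (array([540.50176982,  28.54839303, 108.06359565]), [np.float64(0.7429181889901091), np.float64(0.7429181889898866)]) [ 1.11499886e-01  9.93764386e-01 -3.47149179e-04]
jar [638.135174   -17.53811835  75.        ] plate edge dir yaw 0.12013204667698348
```

Call:
shift_gripper([
  [0, 2, 4, 0],
  [0, 2, 8, 0],
  [0, 2, 11, 0],
  [0, 2, 13, 0],
  [0, 2, 15, 0],
  [0, 2, 15, 0],
])

```text
time: 10.2
tcp_pos: [529.6, -79.2, 136.3]
tool_rot: [0.005, 0.745, 0.667, -0.001]
wrist_force: [-7.5, -15.0, 18.9]
gripper_width: 25.8
grasp_force: 30.1
```

Run:
```python
from h import *
save("wrist","w6")
cv2.imwrite("pics/c6.png",cv2.resize(cv2.imread("pics/w6.png")[0:150,240:480],(800,500),interpolation=cv2.INTER_CUBIC))
```

```text
(no output)
```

View pics/c6.png

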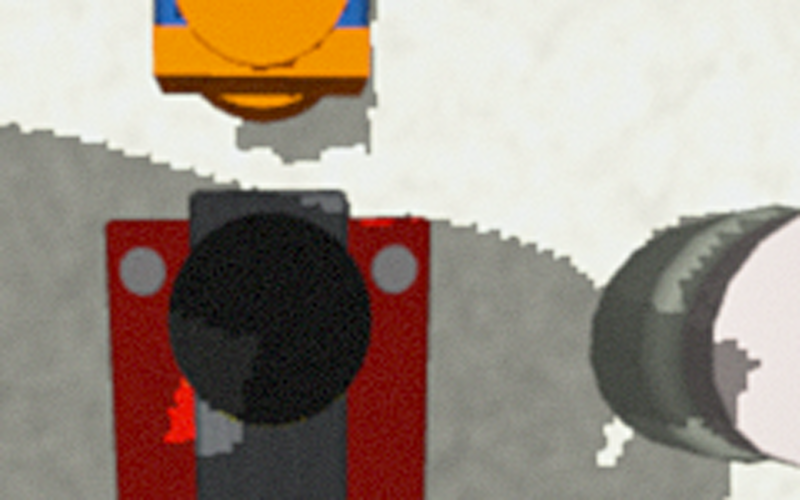

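Lowering met contact 4 mm early, so the jack is pitched toe-down in the grip. I'll let go so it settles level, then look again.

Call:
shift_gripper([
  [0, 0, -1, 0],
  [0, 0, -1, 0],
  [0, 0, -1, 0],
  [0, 0, -1, 0],
], jaw=44)

```text
time: 10.65
tcp_pos: [528.1, -74.8, 133.7]
tool_rot: [-0.0, 0.745, 0.667, 0.0]
wrist_force: [0.2, -0.5, 0.5]
gripper_width: 44.1
grasp_force: 0.0
```

Run:
```python
from h import *
save("wrist","w7")
cv2.imwrite("pics/c7.png",cv2.resize(cv2.imread("pics/w7.png")[0:150,240:480],(800,500),interpolation=cv2.INTER_CUBIC))
```

```text
(no output)
```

View pics/c7.png

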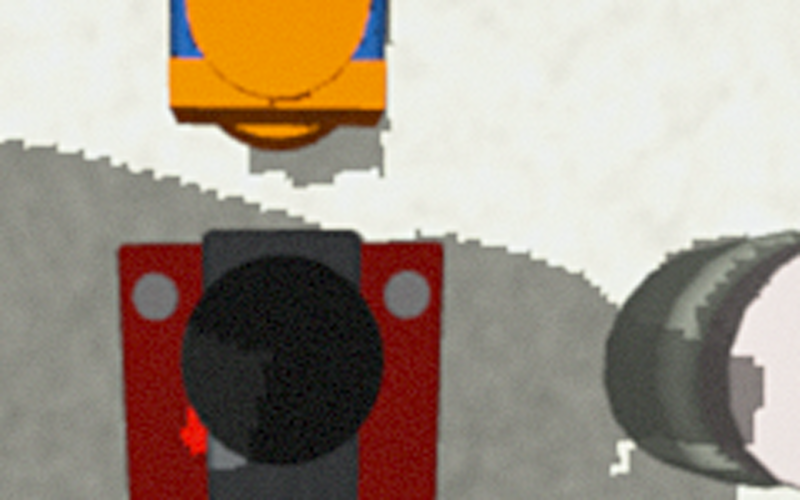

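w7: jack level on the table. Saddle centre (324.7,107.9), lug end top edge midpoint (323.6,32.1).

Run:
```python
from h import *
S=manip.read_state();M=rot(S["tool_rot"])
t=lambda uv,z:(M.T@(atz("w7",uv,z)-S["tcp_pos"])).round(1)
print("saddle",t((324.7,107.9),68),"lugend",t((323.6,32.1),110),"dot",t((323.6,2.7),110.5))
print("base corner L,R",t((240+119/3.333,245/3.333),8),t((240+443/3.333,243/3.333),8),"left low",t((240+130/3.333,150),8),t((240+436/3.333,150),8))
print("lug edge L/R",t((240+170/3.333,107/3.333),110),t((240+387/3.333,107/3.333),110))
```

```text
saddle [69.2  1.2 65.6] lugend [103.9   0.4  23.6] dot [115.9   0.3  23.1]
base corner L,R [ 93.6 -36.2 125.6] [ 94.1  38.3 125.6] left low [ 35.  -35.8 125.6] [ 35.1  39.2 125.6]
lug edge L/R [103.9 -14.8  23.6] [103.9  15.5  23.6]
```

Call:
shift_gripper([
  [-2, 0, 0, 0],
  [-4, 0.5, 0, 0],
  [-4, 0.5, 0, 0],
  [-4, 0.5, 0, 0],
  [-4, 0.5, 0, 0],
  [-4, 0.5, 0, 0],
  [-4, 0.5, 0, 0],
], jaw=10)

```text
time: 11.4
tcp_pos: [528.2, -79.3, 133.8]
tool_rot: [0.0, 0.745, 0.667, -0.0]
wrist_force: [1.8, -4.6, -1.7]
gripper_width: 25.6
grasp_force: 30.0
```

Call:
shift_gripper([
  [4, 0, 0, 0],
  [10, 0, 0, 0],
  [17, 0, 0, 0],
  [24, 0, 0, 0],
  [31, 0, 0, 0],
  [38, 0, 0, 0],
  [43, 0, 0, 0],
  [46, 0, 0, 0],
  [47.7, 0, 0, 0],
  [47.7, 0, 0, 0],
  [47.7, 0, 0, 0],
])

```text
time: 12.5
tcp_pos: [533.3, -31.1, 133.7]
tool_rot: [-0.0, 0.745, 0.667, 0.0]
wrist_force: [0.8, 0.5, -1.5]
gripper_width: 25.7
grasp_force: 30.0
```

Run:
```python
from h import *
save("wrist","w8")
a=cv2.imread("pics/w8.png")
cv2.imwrite("pics/c8.png",cv2.resize(a[0:190,240:480],(758,600),interpolation=cv2.INTER_CUBIC))
```

```text
(no output)
```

View pics/c8.png

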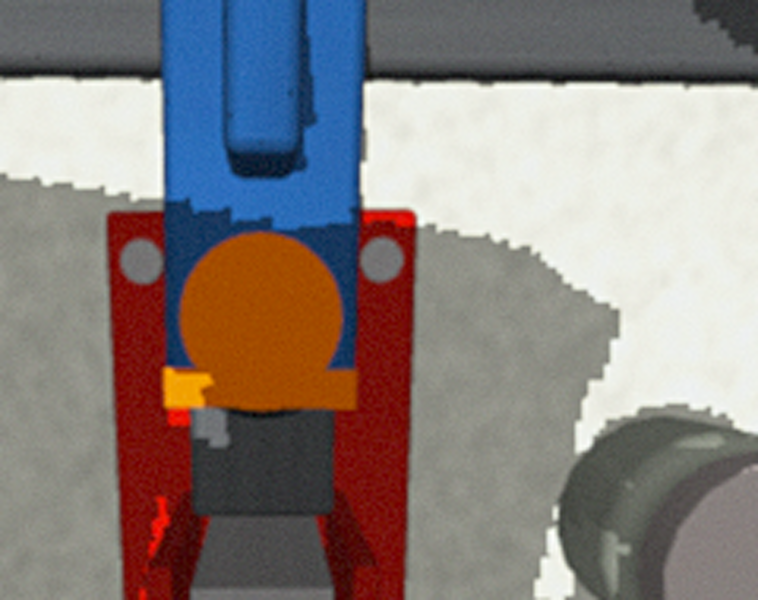

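w8: saddle now under the lug. Dot centre (322.8,98.8), lug end edge row 129.8, base front corners (274.2,67.4) and (371.1,67.4), clear of the foot plate.

Run:
```python
from h import *
S=manip.read_state();M=rot(S["tool_rot"])
t=lambda uv,z:(M.T@(atz("w8",uv,z)-S["tcp_pos"])).round(1)
print("dot",t((322.8,98.8),110.5),"lugend",t((322.3,129.8),110),"base",t((274.2,67.4),8),t((371.1,67.4),8),"lug edges",t((240+163/3.158,300/3.158),110),t((240+359/3.158,300/3.158),110), "low",t((240+122/3.158,540/3.158),8),t((240+405/3.158,540/3.158),8))
print("arm edges",t((240+192/3.158,480/3.158),64),t((240+333/3.158,480/3.158),64),"arm bend",t((322.8,515/3.158),64))
```

```text
dot [74.2  0.  23.2] lugend [59.3 -0.2 23.7] base [ 98.  -37.2 125.8] [ 98.1  36.8 125.8] lug edges [ 76.  -15.2  23.7] [76.  15.1 23.7] low [ 17.6 -36.7 125.7] [ 17.7  37.8 125.7]
arm edges [ 41.5 -14.3  69.7] [41.6 14.8 69.7] arm bend [34.3  0.  69.7]
```

Saddle and pad agree to about 1 mm. I'll release and go over the paddle.

Call:
shift_gripper([
  [0, 0, 0, 0],
  [0, 0, 0, 0],
  [0, 0, 0, 0],
  [0, 0, -10, 0],
  [0, 0, -35, 0],
  [0, 0, -65, 0],
  [-40, 0, -75, 0],
  [-85, 0, -75, 0],
  [-125, 0, -70, 0],
  [-145, 0, -60, 0],
  [-145, 0, -55, 0],
], jaw=50)

```text
time: 13.65
tcp_pos: [516.9, -178.0, 188.7]
tool_rot: [0.0, 0.746, 0.666, -0.0]
wrist_force: [0.2, 0.6, 0.2]
gripper_width: 50.0
grasp_force: 0.0
```

Call:
shift_gripper([
  [0, 0, 0, 0],
  [0, 0, 0, 0],
  [0, 0, 4, 0],
  [0, 0, 8, 0],
  [0, 0, 12, 0],
  [0, 0, 16, 0],
  [0, 0, 16, 0],
], jaw=0)

```text
time: 14.35
tcp_pos: [517.1, -175.5, 172.1]
tool_rot: [-0.001, 0.745, 0.667, -0.0]
wrist_force: [0.5, 0.7, -0.3]
gripper_width: 0.6
grasp_force: 0.0
```

Call:
shift_gripper([
  [0, 0, 8, 0],
  [0, 0, 16, 0],
  [0, 0, 23, 0],
  [0, 0, 30, 0],
  [0, 0, 37, 0],
  [0, 0, 44, 0],
  [0, 0, 51, 0],
  [0, 0, 58, 0],
  [0, 0, 65, 0],
  [0, 0, 72, 0],
  [0, 0, 79, 0],
  [0, 0, 86, 0],
  [0, 0, 92, 0],
  [0, 0, 98, 0],
  [0, 0, 103, 0],
  [0, 0, 108, 0],
  [0, 0, 108, 0],
])

```text
time: 16.05
tcp_pos: [517.6, -174.2, 64.8]
tool_rot: [-0.001, 0.745, 0.667, 0.001]
wrist_force: [0.4, 6.2, 14.1]
gripper_width: 0.7
grasp_force: 5.8
```

Call:
shift_gripper([
  [0, 0, 3, 0],
  [0, 0, 6, 0],
  [0, 0, 9, 0],
  [0, 0, 11, 0],
  [0, 0, 11, 0],
])

```text
time: 16.55
tcp_pos: [517.9, -174.2, 56.7]
tool_rot: [0.0, 0.745, 0.667, 0.002]
wrist_force: [-6.1, 8.6, 38.0]
gripper_width: 0.4
grasp_force: 16.3
```

Run:
```python
from h import *
save("side","side9");save("scene","scene9");save("wrist","w9")
def crop(fn,x,y,w,h,W,H): return cv2.resize(cv2.imread(f"pics/{fn}.png")[y:y+h,x:x+w],(W,H),interpolation=cv2.INTER_CUBIC)
cv2.imwrite("pics/c9.png",np.vstack([np.hstack([crop("scene9",290,120,120,90,400,300),crop("side9",250,150,120,90,400,300)]),crop("w9",0,0,640,240,800,300)]))
```

```text
(no output)
```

View pics/c9.png

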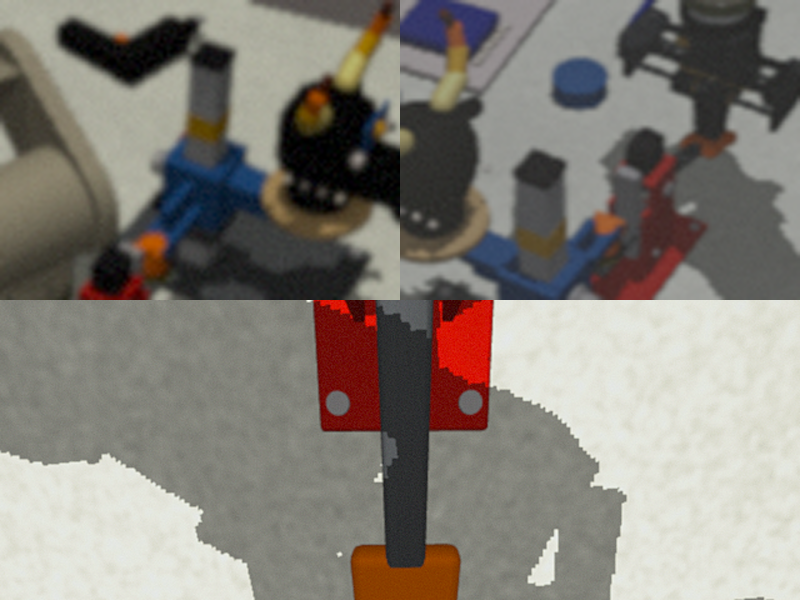

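c9 shows the jack under the lug and level, paddle down under the fingers at (405,570) crop, and the carriage still near the collar. Force reached 38 N at the stop, so later strokes will be softer. From here I'll measure carriage height with image code.

Create car.py:
```python
from h import *
import sys
tag=sys.argv[1]; P0=np.array([665,128,170.])
for n in("scene","side"):
    save(n,n+tag)
    u=np.round(proj(n+"0",P0)).astype(int); r=22
    U=4; g=lambda f,m:cv2.resize(cv2.imread(f"pics/{f}.png")[u[1]-r-m:u[1]+r+m,u[0]-r-6*(m>0):u[0]+r+6*(m>0)],None,fx=U,fy=U,interpolation=cv2.INTER_CUBIC)
    res=cv2.matchTemplate(g(n+tag,30),g(n+"0",0),cv2.TM_CCOEFF_NORMED)
    _,s,_,l=cv2.minMaxLoc(res); d=(np.array(l)/U-[6,30])
    J=proj(n+"0",P0+[0,0,40])-proj(n+"0",P0)
    print(n,"shift px",d,"rise mm",round(float(d@J/(J@J)*40),1),"score",round(s,3))
```

```bash
python3 car.py 9
```

```text
scene shift px [ 0. -1.] rise mm 3.8 score 0.995
side shift px [ 0. -1.] rise mm 4.0 score 0.997
```

Call:
shift_gripper([
  [0, 0, -8, 0],
  [0, 0, -25, 0],
  [0, 0, -45, 0],
  [0, 0, -65, 0],
  [0, 0, -85, 0],
  [0, 0, -105, 0],
  [0, 0, -118, 0],
  [0, 0, -118, 0],
  [0, 0, -118, 0],
])

```text
time: 17.7
tcp_pos: [516.9, -175.2, 170.5]
tool_rot: [-0.001, 0.745, 0.667, -0.0]
wrist_force: [-0.1, -0.0, -0.1]
gripper_width: 0.7
grasp_force: 0.0
```

```bash
python3 car.py 10
```

```text
scene shift px [0. 0.] rise mm 0.0 score 0.998
side shift px [0. 0.] rise mm 0.0 score 0.999
```

Pressed height was 4 mm, so strokes two and three should give about 20 and 36 mm. Stroke 2:

Call:
shift_gripper([
  [0, 0, 10, 0],
  [0, 0, 20, 0],
  [0, 0, 28, 0],
  [0, 0, 36, 0],
  [0, 0, 44, 0],
  [0, 0, 52, 0],
  [0, 0, 60, 0],
  [0, 0, 68, 0],
  [0, 0, 76, 0],
  [0, 0, 84, 0],
  [0, 0, 91, 0],
  [0, 0, 98, 0],
  [0, 0, 104, 0],
  [0, 0, 109, 0],
  [0, 0, 113, 0],
  [0, 0, 116, 0],
  [0, 0, 117, 0],
  [0, 0, 117, 0],
])

```text
time: 19.6
tcp_pos: [518.3, -175.0, 57.0]
tool_rot: [0.001, 0.745, 0.667, 0.001]
wrist_force: [-3.2, 8.4, 27.8]
gripper_width: 0.2
grasp_force: 12.1
```

```bash
python3 car.py 11
```

```text
scene shift px [ 0.75 -5.5 ] rise mm 21.3 score 0.967
side shift px [-0.5 -5. ] rise mm 20.1 score 0.99
```

Rise is 20 to 21 mm as predicted. I'll bring the handle fully up, check, then do stroke 3.

Call:
shift_gripper([
  [0, 0, -8, 0],
  [0, 0, -25, 0],
  [0, 0, -45, 0],
  [0, 0, -65, 0],
  [0, 0, -85, 0],
  [0, 0, -105, 0],
  [0, 0, -117, 0],
  [0, 0, -117, 0],
  [0, 0, -117, 0],
])

```text
time: 20.6
tcp_pos: [517.0, -175.5, 170.7]
tool_rot: [-0.001, 0.745, 0.667, -0.0]
wrist_force: [-0.1, 0.3, -0.2]
gripper_width: 0.3
grasp_force: 0.0
```

```bash
python3 car.py 12
```

```text
scene shift px [ 0.5 -4. ] rise mm 15.4 score 0.984
side shift px [-0.5  -3.75] rise mm 15.1 score 0.991
```

Call:
shift_gripper([
  [0, 0, 10, 0],
  [0, 0, 20, 0],
  [0, 0, 28, 0],
  [0, 0, 36, 0],
  [0, 0, 44, 0],
  [0, 0, 52, 0],
  [0, 0, 60, 0],
  [0, 0, 68, 0],
  [0, 0, 76, 0],
  [0, 0, 84, 0],
  [0, 0, 91, 0],
  [0, 0, 98, 0],
  [0, 0, 104, 0],
  [0, 0, 109, 0],
  [0, 0, 113, 0],
  [0, 0, 116, 0],
  [0, 0, 117, 0],
  [0, 0, 117, 0],
])

```text
time: 22.5
tcp_pos: [518.3, -175.0, 57.0]
tool_rot: [0.001, 0.745, 0.667, 0.001]
wrist_force: [-2.8, 7.9, 28.7]
gripper_width: 0.4
grasp_force: 12.3
```

```bash
python3 car.py 13
```

```text
scene shift px [  1.25 -10.  ] rise mm 38.6 score 0.913
side shift px [-1. -9.] rise mm 36.2 score 0.985
```

Carriage is at about 36 to 38 mm, inside the 30–54 band, with the handle on its stop at 29 N. I'll hold briefly and hand in.

Call:
shift_gripper([
  [0, 0, 0, 0],
  [0, 0, 0, 0],
  [0, 0, 0, 0],
])

```text
time: 22.9
tcp_pos: [518.3, -175.0, 57.0]
tool_rot: [0.001, 0.745, 0.667, 0.001]
wrist_force: [-2.7, 8.8, 29.8]
gripper_width: 0.3
grasp_force: 12.2
```

```bash
python3 car.py 14; python3 -c "
from rig import manip
print(manip.sign_off())"
```

```text
scene shift px [  1.25 -10.  ] rise mm 38.6 score 0.913
side shift px [-1. -9.] rise mm 36.2 score 0.985
the job is handed in; nothing more can be done
None
```

Job handed in at 23 s: clamp ball pushed to its stop, jack upright with its saddle about 1 mm from centre under the pad, carriage raised about 37 mm (inside the yellow band), and the handle held down on its stop at about 30 N.

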